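Wedge up the front of a test fixture for shimming

ROBOT

A 6-joint arm with a two-finger parallel gripper is mounted at the origin on the work surface. World frame = base frame: x ahead of the robot, y to its left, z up, the work surface at z = 0. Lengths are in m, angles in rad, forces in N, time in s.
With the tool pointing down it reaches from about 0.2 to 0.875 m from the base axis. Payload 3.4 kg.
Tool frame: the origin (TCP) lies at the very end of the fingers, on their centre line; the grasp point (between the pads) lies 19 mm behind it; z points along the fingers, y is the line along which they close (so a half turn about z gives the same grasp; the last joint's range is limited). The gripper opens to 94 mm and grips with 3 to 60 N. Pads are 16 mm wide; open, the fingers measure 119 mm over their backs; the gripper's body (75 mm by 177 mm) begins 78 mm behind the grasp point.
Start: joints at [-1.225, 0.276, 1.505, -0, 1.361, -0.121], TCP at [0.259, -0.514, 0.205] pointing down, gripper open.
Joint ranges: [-2.89, 2.89], [-0.75, 2.08], [0.22, 2.7], [-1.18, 4.32], [0.11, 2.71], [-2.7, 2.7]. Speed limits (rad/s): [2.57, 2.57, 3.14, 3.14, 3.14, 3.14].

INTERFACE

Orientations are given as a unit quaternion [w, x, y, z].
In Python, from plant import bot gives the robot as it stands.
- The arm moves only by the tool servo_tool, never from a script. Its argument "commands" is one flat list of numbers, 5 for each row, row after row: the opening, from 0 (shut) to 1 (fully open), then the shift along the tool's x, y, z in units of 25 mm (1.0 is 25 mm), then the turn about the tool's z in units of 6 degrees (1.0 is 6 degrees). In form: [claw, tx, ty, tz, yaw, claw, tx, ty, tz, yaw, ...]. A call has 1 to 5 rows; each row shifts and turns the commanded pose from where the row before left it, along the tool's axes as they then stand; what a row does not reach is not made up. A row lasts 1/8 s, in which the tool goes at most 62.5 mm and 10.7 degrees, less where a joint would pass 70% of its speed; a pose out of reach is approached as far as the arm can. A call is refused whole if a number of a shift passes 1 or a number of a turn 1, either way. A call with a gripper value outside its range is refused whole. The fingers move at their own pace and stop on an object; the grip force is fixed at half the most. Time passes only in rows, so rows that do not move let the fingers close. It gives the time, the measured TCP pose, the force, the opening and the grip force at its end, in the units of the state.
- bot.state(): the state, without advancing time (a new reading comes with each control period).
- bot.camera(name): name is "scene" or "top"; returns a dict with "frame" (384x512x3 uint8, red, green, blue), "fx", "fy", "cx", "cy" (pixels), "k1" (the pictures are not rectified: a ray, as slopes to the right and down, at radius r is drawn at 1 + k1 r^2 times it, then the intrinsics apply), "T" (4x4, takes a point from camera to world coordinates). Camera axes: x right, y up, looking along -z (the intrinsics and any distortion apply to the point x, -y, -z); pixel columns grow to the right and rows downward; lengths in m; the calibration is good to about 2 mm. A picture is of the moment at which its call begins. There is no depth.
- bot.hand_in(): hands the job in; it is judged then, once.
The state is a dict: "time": time; "qpos": joint angles; "dq": joint speeds; "tau": joint torques, N m; "tool_pos": TCP position; "tcp_rot": TCP orientation; "contact_force": force on the tool from outside, world axes, zero at the start; "wrist_torque": the same for the moment, N m; "grip_width": finger opening in m; "gripper_force": force on a finger pad.
Only numpy, scipy, OpenCV 4.12 (cv2) and the standard library are available. Lean on these libraries where they do the work, as an engineer would, in place of code of your own. Each camera call takes 0.05 s, during which the arm holds its last target. There are 200 camera calls.

TASK

The front feet of the two-plate test fixture are to be shimmed: take the black wedge by its grip block and, keeping it flat on the table, push its thin end under the front edge of the fixture's lower plate, between the two front feet, until both front feet stand about 3 mm clear of the table while the fixture stays at its stops on its rear feet. Finish holding the wedge by its block right there, with the fixture resting on it. Touch the fixture with nothing but the wedge, never jack it up much higher than that, and leave the other things alone.

Things in the scene. Friction and masses are not known exactly. Their poses are not given: they have to be found in the camera images.
- wedge_grip (a point): Centre of the grip block of the loose black wedge (0.11 kg, lying flat): block 40 mm long (x), 30 wide (y), 34 high, this point 17 above the underside. x points to the thin end, 120 mm ahead of this point; z up. Ahead of the block a ramp 100 long, 30 wide falls evenly from 23 mm high to 3 at the thin end (1 mm per 5 mm).
- wedge_tip (a point): Middle of the wedge's thin end, 1.5 mm above its underside; same axes as wedge_grip.
- fixture: Test fixture, loose, 0.85 kg: grey anodised lower plate 120 mm deep (x), 150 wide (y), 10 thick, its underside 8 mm above the table on four round feet; above it pillars, an upper plate (from 14 mm behind the front edge) and a black nest, 88 mm high in all. Origin under the centre at foot level. x points from the front edge (x = -60 mm, facing the robot) to the rear edge, y left, z up.
- front_edge (a point): Middle of the lower front edge of the fixture's lower plate, 8 mm above the table at the start; fixture axes.
- foot_front_left (a point): Centre of the underside of the fixture's front left foot (foot 18 mm across, 8 mm high), 14 mm behind the front edge and 58 mm to the left of the middle; at table level at the start, its height is the foot's clearance.
- foot_front_right (a point): The same for the front right foot, 58 mm to the right of the middle; 98 mm are free between the two front feet.
- foot_rear_left (a point): Centre of the underside of the rear left foot, 92 mm behind the front left one.
- foot_rear_right (a point): Centre of the underside of the rear right foot.
- stop_bar: Fixed stops: an aluminium bar 180 mm long, 22 high, with two stop buttons behind the fixture, and a low block at its left. Origin at table level midway between the button faces, which the fixture's rear edge meets; x points away from the fixture, which stands 1 to 4 mm short of the buttons and is pressed against them by the push.
- parallel: Bystander: a plain black parallel block 100 x 28 x 28 mm, loose, without a ramp. Origin under its centre. Leave it alone.
- screwdriver: Bystander: a loose screwdriver lying on the table. Leave it alone.
- carrier: Bystander: a loose black moulded carrier, about 150 x 90 mm and 41 mm high. Leave it alone.
There are look-alikes about, which are no part of the job. What is shaped like the part that bears wedge_grip but green is not meant. Several things look just like the stop_bar: the one meant starts farthest from the robot's base.

How it is judged:
By the outcome, as a careful person would: the job done as asked, in the order asked, and still so for the second after the job is handed in, while the arm keeps its last pose, push and grip.
It also fails if it takes over 56 s, if anything falls off the work surface, if the arm or the gripper's body presses on something with over 40 N, if the wrist force passes 120 N, or if a joint passes its speed limit or range.

## Working session

There is one attempt and no reset: what is moved stays moved. The work goes in short steps, Python scripts to look and compute and a tool call to move; the robot and the scene stay as the last step left them, time stands still between calls to the robot, and variables do not carry over. Pictures are saved under pics/ and viewed, at most 10 in all, crops included, and the job is handed in when it is done.

Besides the shell and the picture viewer there is one more tool, called after "Call:" in YAML: its name, and indented under it one key for each argument. servo_tool: Moves the arm, as the interface text tells. Its arguments: {"type":"object","properties":{"commands":{"type":"array"}},"required":["commands"]}

```bash
mkdir -p pics; cat > h.py <<'E'
import numpy as np, cv2
from plant import bot
def K(c): return np.array([[c['fx'],0,c['cx']],[0,c['fy'],c['cy']],[0,0,1.]]), np.array([c['k1'],0,0,0,0.])
def cast(c,uv,z):
    k,d=K(c); n=cv2.undistortPoints(np.array(uv,float).reshape(-1,1,2),k,d).reshape(-1,2)
    T=np.array(c['T']); r=np.c_[n[:,0],-n[:,1],-np.ones(len(n))]@T[:3,:3].T; o=T[:3,3]
    return o+r*((z-o[2])/r[:,2])[:,None]
def proj(c,P):
    k,d=K(c); T=np.array(c['T']); p=(np.atleast_2d(P)-T[:3,3])@T[:3,:3]
    p=p*[1,-1,-1]; return cv2.projectPoints(p.reshape(-1,1,3),np.zeros(3),np.zeros(3),k,d)[0].reshape(-1,2)
def snap(name,fn):
    c=bot.camera(name); f=c['frame'][:,:,::-1]; cv2.imwrite('pics/'+fn+'_raw.png',f)
    np.save('pics/'+fn,c,allow_pickle=True)
    cv2.imwrite('pics/'+fn+'.png',cv2.resize(f,(800,600),interpolation=cv2.INTER_CUBIC)); return c
def load(fn): return np.load('pics/'+fn+'.npy',allow_pickle=True).item()
E
python3 - <<'E'
from h import *
for n in ('scene','top'):
    c=snap(n,n+'0'); print(n,c['fx'],c['cx'],c['cy'],c['k1'],np.round(c['T'],3).tolist())
s=bot.state(); print(s['time'],s['tool_pos'],s['tcp_rot'],s['grip_width'],s['contact_force'])
E
```

```text
scene 372.17744515777724 257.2401065137173 192.08600591249947 -0.09364768683252771 [[0.278, -0.483, 0.83, 1.57], [0.96, 0.163, -0.227, -0.261], [-0.026, 0.86, 0.509, 0.685], [0.0, 0.0, 0.0, 1.0]]
top 487.029905736936 257.32512604488954 191.41527337709144 -0.08308122453201879 [[0.028, 0.997, -0.07, 0.479], [-1.0, 0.028, 0.0, 0.016], [0.002, 0.07, 0.998, 1.459], [0.0, 0.0, 0.0, 1.0]]
0.1 [ 0.2585974  -0.51301666  0.20474188] [-7.74144003e-04  9.72888001e-01  2.31275444e-01 -8.10945045e-05] 0.09374175475758563 [-0.03982172  0.08978939 -0.78537712]
```

View pics/scene0.png

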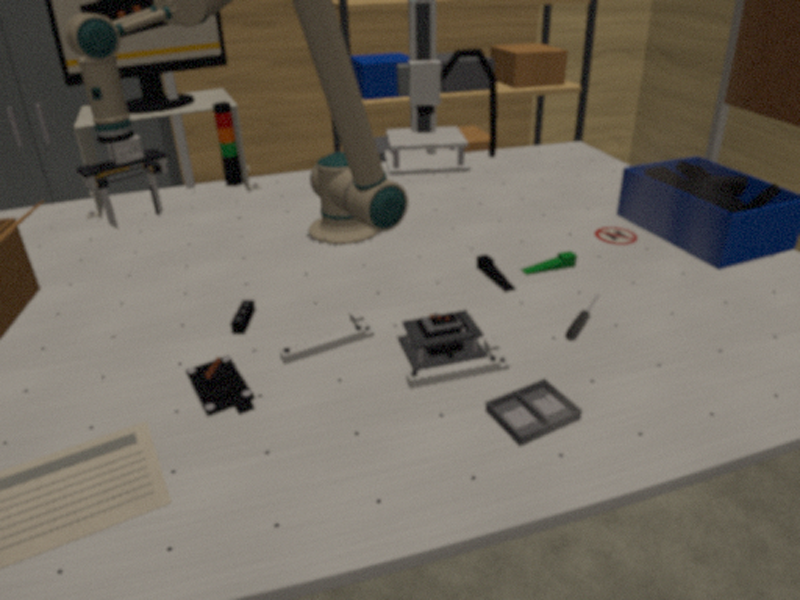

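View pics/top0.png

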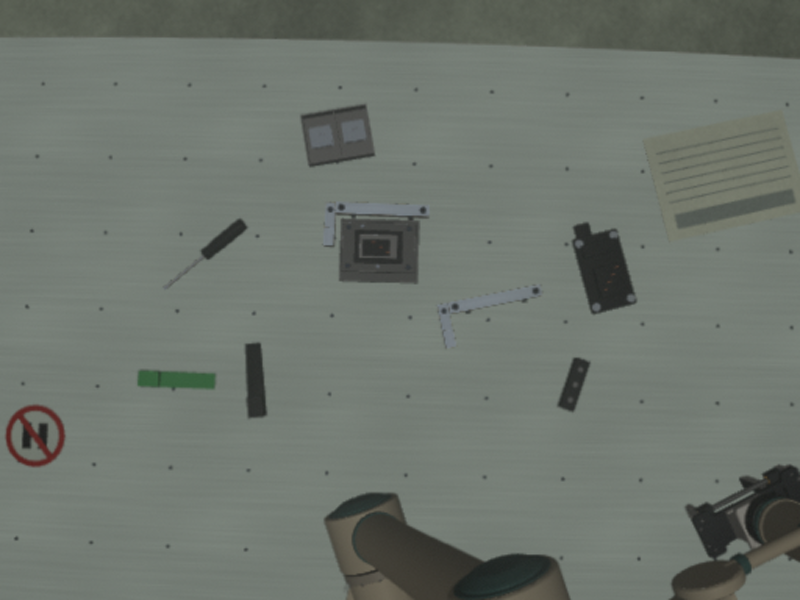

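The scene view shows the wedge at about (495,275) of the 800x600 picture, with its block toward the robot, and the green look-alike right of it. In the top view the wedge is at (256,380) with its thin end up. The fixture is at (379,250), directly in front of the far stop bar at (380,210).

```bash
python3 - <<'E'
from h import *
c=load('top0'); f=c['frame']; g=f.max(2).astype(np.uint8)
def reg(x0,y0,x1,y1,th):
    m=np.zeros_like(g); m[y0:y1,x0:x1]=(g[y0:y1,x0:x1]<th)*255
    cs,_=cv2.findContours(m,cv2.RETR_EXTERNAL,cv2.CHAIN_APPROX_NONE); k=max(cs,key=cv2.contourArea); return k,m
s=.64
for nm,b,th,z in (('wedge',(150,212,178,275),75,.01),('fix',(212,136,272,186),92,.012)):
    k,m=reg(*b,th); r=cv2.minAreaRect(k); B=cv2.boxPoints(r); print(nm,cv2.contourArea(k),np.round(r[1],1),r[2]);
    P=cast(c,B,z); print(np.round(B,1).tolist(),np.round(P[:,:2],4).tolist(), np.round(np.linalg.norm(np.roll(P,-1,0)-P,axis=1),4))
def crop(c,x0,y0,x1,y1,n): return cv2.resize(c['frame'][y0:y1,x0:x1,::-1],None,fx=n,fy=n,interpolation=cv2.INTER_CUBIC)
a=crop(c,150,120,280,280,3.7); sc=load('scene0'); b=crop(sc,245,150,345,250,4)
H=np.zeros((600,800,3),np.uint8); H[:a.shape[0],:min(a.shape[1],400)]=a[:, :400]; H[:b.shape[0],400:800]=b
H[:592,:400]=cv2.resize(a,(400,592))
cv2.imwrite('pics/crop0.png',cv2.convertScaleAbs(H,alpha=1.5))
print(g[240,150:180],g[160,208:275],g[170:190,245],g[130:150,245])
E
```

```text
wedge 442.5 [46.6 11.6] 85.42607879638672
[[154.89999389648438, 220.1999969482422], [166.39999389648438, 219.3000030517578], [170.10000610351562, 265.70001220703125], [158.60000610351562, 266.70001220703125]] [[0.4864, 0.318], [0.4902, 0.2836], [0.3531, 0.2673], [0.3493, 0.3016]] [0.0346 0.1381 0.0345 0.1381]
fix 2054.5 [56.1 43.6] 2.2025980949401855
[[213.3000030517578, 179.39999389648438], [215.0, 135.8000030517578], [271.0, 138.0], [269.3999938964844, 181.60000610351562]] [[0.6133, 0.1475], [0.7449, 0.1471], [0.7431, -0.0215], [0.6116, -0.0199]] [0.1316 0.1686 0.1315 0.1674]
[123 123 123 124 123 124 120  94  62  47  47  46  47  48  46  45  49  50
  71 112 122 122 122 122 121 121 122 120 122 121] [127 128 127 128 126 126 128 126 122 100  68  70  72  72  70  72  71  70
  66  52  50  61  83  78  53  48  48  49  49  48  49  48  49  49  49  48
  48  48  49  53  57  67  82  83  82  77  53  49  50  58  68  71  69  70
  71  71  74  77  75  91 123 126 125 126 126 126 126] [ 71  72  70  69  58  69  71  71  72  72  84 122 125 124 125 125 125 123
 123 124] [126 132 134 135 134 132 126  89  85 114  89  71  62  69  70  69  68  58
  48  52]
```

View pics/crop0.png

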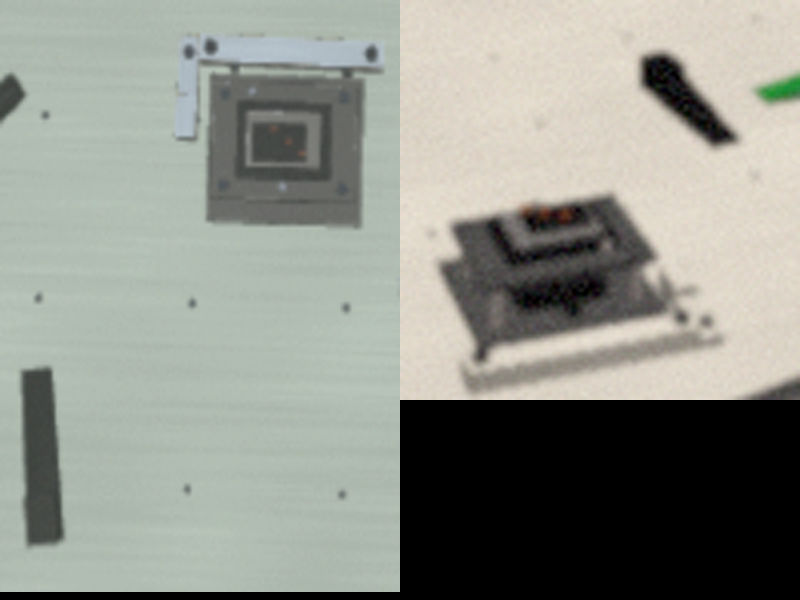

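The enlarged crops confirm the wedge's block is at the robot end and its ramp falls toward +x. The fixture's front strip (lower plate) is visible, and the stop buttons are just behind it.

```bash
cat >> h.py <<'E'
def cross(prof,th,first=True):
    i=np.where((prof[:-1]>=th)!=(prof[1:]>=th))[0]
    if not len(i): return np.nan
    i=i[0] if first else i[-1]; return i+(th-prof[i])/(prof[i+1]-prof[i])
def measfix(c):
    g=c['frame'].max(2).astype(float); e=[]
    for u in range(218,268): e.append((u,172+cross(g[172:192,u],100,False)))
    P=cast(c,e,.008); p=np.polyfit(P[:,1],P[:,0],1); r=P[:,0]-np.polyval(p,P[:,1]); k=abs(r)<.0015; p=np.polyfit(P[k,1],P[k,0],1)
    v0=int(np.median([q[1] for q in e])); L=[];R=[]
    for v in range(v0-4,v0-1):
        L.append((205+cross(g[v,205:225],100),v)); R.append((258+cross(g[v,258:285],100,False),v))
    L=cast(c,L,.018)[:,1].mean();R=cast(c,R,.018)[:,1].mean()
    yc=(L+R)/2; return dict(yaw=-np.arctan(p[0]),yc=yc,x=np.polyval(p,yc),width=L-R)
def measwedge(c,u0=145,u1=185,v0=205,v1=285,vs=None):
    g=c['frame'].max(2).astype(float); L=[];R=[]
    vs=vs or range(225,262)
    for v in vs: 
        L.append((u0+cross(g[v,u0:u1],85),v)); R.append((u0+cross(g[v,u0:u1],85,False),v))
    R=cast(c,R,0); q=np.polyfit(R[:,0],R[:,1],1); q=np.polyfit(*R[abs(R[:,1]-np.polyval(q,R[:,0]))<.0015].T[:2],1)
    th=np.arctan(q[0]); d=np.array([np.cos(th),np.sin(th)]); n=np.array([-d[1],d[0]])
    Rb=np.array([R[0,0],np.polyval(q,R[0,0])])
    # ends
    uc=range(158,164); T=cast(c,[(u,v0+cross(g[v0:v1,u],85)) for u in uc],.003)[:,:2]
    uc=range(162,168); B=cast(c,[(u,v0+cross(g[v0:v1,u],85,False)) for u in uc],.034)[:,:2]
    t=np.median((T-Rb)@d); b=np.median((B-Rb)@d)
    # left edge with block top
    Lb=cast(c,[l for l in L[-8:]],.034)[:,:2]; w=np.median((Lb-Rb)@n)
    return dict(yaw=th,length=t-b,width=w,tip=Rb+d*t+n*w/2,grip=Rb+d*((t+b)/2-.05)+n*w/2,gripfromtip=Rb+d*(t-.12)+n*w/2)
E
python3 - <<'E'
from h import *
c=load('top0'); print(measfix(c)); print(measwedge(c))
g=c['frame'].max(2).astype(float)
# stop bar front edge / rear edge line
e=[(u,125+cross(g[125:137,u],132)) for u in range(222,268)]
P=cast(c,e,.022); print(np.polyfit(P[:,1],P[:,0],1), g[126:140,235], g[126:140,250])
# scene check of wedge
from math import *
w=measwedge(c); sc=load('scene0')
for z,p in((.0,w['tip']),(.034,w['grip'])): print(proj(sc,[*p,z])*800/512)
s=bot.state(); from scipy.spatial.transform import Rotation as Ro
print(Ro.from_quat(s['tcp_rot'],scalar_first=True).as_matrix().round(3))
E
```

```text
{'yaw': np.float64(0.0017918230349040375), 'yc': np.float64(0.06254848052388955), 'x': np.float64(0.613132633775867), 'width': np.float64(0.15001442528959483)}
{'yaw': np.float64(0.12061443625171889), 'length': np.float64(0.13895311479365716), 'width': np.float64(0.029104546457290638), 'tip': array([0.48987819, 0.29976988]), 'grip': array([0.37126964, 0.28539419]), 'gripfromtip': array([0.37075   , 0.28533121])}
 ** On entry to DLASCL parameter number  4 had an illegal value
 ** On entry to DLASCL parameter number  4 had an illegal value
 ** On entry to DLASCL parameter number  4 had an illegal value
 ** On entry to DLASCL parameter number  4 had an illegal value
 ** On entry to DLASCL parameter number  5 had an illegal value
 ** On entry to DLASCL parameter number  4 had an illegal valueTraceback (most recent call last):
  File "<stdin>", line 6, in <module>
    c, resids, rank, s = lstsq(lhs, rhs, rcond)
                         ~~~~~^^^^^^^^^^^^^^^^^
    x, resids, rank, s = _umath_linalg.lstsq(a, b, rcond,
                         ~~~~~~~~~~~~~~~~~~~^^^^^^^^^^^^^
                                             signature=signature)
                                             ^^^^^^^^^^^^^^^^^^^^
    raise LinAlgError("SVD did not converge in Linear Least Squares")
numpy.linalg.LinAlgError: SVD did not converge in Linear Least Squares
```

Call:
servo_tool:
  commands: [1,0,0,0,0.8,1,0,0,0,0.8,1,0,0,0,0.8,1,0,0,0,0.9,1,0.25,-1,0,0]

```text
time: 0.72
tool_pos: [0.2617, -0.4888, 0.2046]
tcp_rot: [-0.0, 0.998, 0.06, -0.0]
contact_force: [0.3, 0.1, -0.3]
grip_width: 0.0945
gripper_force: 0.0
```

Call:
servo_tool:
  commands: [1,0.25,-1,0,0,1,0.25,-1,0,0,1,0.25,-1,0,0,1,0.25,-1,0,0,1,0.25,-1,0,0]

```text
time: 1.35
tool_pos: [0.2779, -0.3587, 0.2053]
tcp_rot: [-0.0, 0.998, 0.06, -0.0]
contact_force: [0.4, 0.1, 0.5]
grip_width: 0.0938
gripper_force: 0.0
```

Call:
servo_tool:
  commands: [1,0.25,-1,0,0,1,0.25,-1,0,0,1,0.25,-1,0,0,1,0.25,-1,0,0,1,0.25,-1,0,0]

```text
time: 1.98
tool_pos: [0.2938, -0.2306, 0.2055]
tcp_rot: [0.0, 0.998, 0.061, 0.0]
contact_force: [-0.2, -0.3, -0.2]
grip_width: 0.0944
gripper_force: 0.0
```

Call:
servo_tool:
  commands: [1,0.25,-1,0,0,1,0.25,-1,0,0,1,0.25,-1,0,0,1,0.25,-1,0,0,1,0.25,-1,0,0]

```text
time: 2.6
tool_pos: [0.3094, -0.1028, 0.2055]
tcp_rot: [0.0, 0.998, 0.061, 0.0]
contact_force: [-0.2, -0.6, 0.4]
grip_width: 0.0941
gripper_force: 0.0
```

Call:
servo_tool:
  commands: [1,0.25,-1,0,0,1,0.25,-1,0,0,1,0.25,-1,0,0,1,0.25,-1,0,0,1,0.25,-1,0,0]

```text
time: 3.22
tool_pos: [0.3251, 0.0249, 0.2055]
tcp_rot: [0.0, 0.998, 0.061, 0.0]
contact_force: [0.2, 0.1, 0.2]
grip_width: 0.0943
gripper_force: 0.0
```

Call:
servo_tool:
  commands: [1,0.25,-1,0,0,1,0.25,-1,0,0,1,0.25,-1,0,0,1,0.25,-1,0,0,1,0.25,-1,0,0]

```text
time: 3.85
tool_pos: [0.3408, 0.1526, 0.2055]
tcp_rot: [0.0, 0.998, 0.061, 0.0]
contact_force: [0.2, -0.4, 0.2]
grip_width: 0.0943
gripper_force: 0.0
```

Call:
servo_tool:
  commands: [1,0.4,-1,0.4,0,1,0.4,-1,0.5,0,1,0.4,-1,0.8,0,1,0.4,-1,0.8,0,1,0.24,-1,0.8,0]

```text
time: 4.47
tool_pos: [0.3716, 0.2823, 0.1224]
tcp_rot: [-0.0, 0.998, 0.061, 0.0]
contact_force: [0.3, 1.0, -0.1]
grip_width: 0.0944
gripper_force: 0.0
```

Call:
servo_tool:
  commands: [1,0,-0.1,0,0,1,0,0,0,0]

```text
time: 4.72
tool_pos: [0.3713, 0.2833, 0.1234]
tcp_rot: [0.0, 0.998, 0.061, 0.0]
contact_force: [0.3, 0.5, 0.4]
grip_width: 0.0941
gripper_force: 0.0
```

```bash
python3 - <<'E'
from h import *
s=bot.state(); p=s['tool_pos']; q=s['tcp_rot']; print(p,q,s['qpos'][5])
h=2*np.arctan2(q[2],q[1]); print('heading',np.degrees(h))
d=np.array([.371,.2853])-p[:2]; c,n=np.cos(h),np.sin(h)
print('tx,ty units',(d@[c,n])/.025,(d@[n,-c])/.025,'tz',(p[2]-.006)/.025,'yaw',-np.degrees(.1206-h)/6)
E
```

```text
[0.37128599 0.28330843 0.12337744] [2.69406442e-04 9.98136731e-01 6.10162470e-02 1.05208469e-04] 1.9521124241477519
heading 6.996292925736643
tx,ty units -0.0016512040153722034 -0.080463235986138 tz 4.69509764793417 yaw 0.014403652743152513
```

Call:
servo_tool:
  commands: [0.7,0,-0.1,0,0,0.7,0,0,1,0,0.7,0,0,1,0,0.7,0,0,1,0,0.7,0,0,0.8,0]

```text
time: 5.35
tool_pos: [0.3717, 0.2855, 0.0279]
tcp_rot: [-0.0, 0.998, 0.06, 0.001]
contact_force: [0.4, 0.3, 0.4]
grip_width: 0.0659
gripper_force: 0.0
```

Call:
servo_tool:
  commands: [0.7,0,0,0.4,0,0.7,0,0,0.3,0,0.7,0,0,0.2,0,0.7,0,0,0,0]

```text
time: 5.85
tool_pos: [0.3715, 0.286, 0.0055]
tcp_rot: [0.0, 0.998, 0.061, 0.0]
contact_force: [-0.0, -0.3, 0.6]
grip_width: 0.0657
gripper_force: 0.0
```

Call:
servo_tool:
  commands: [0.4,0,0,0,0,0,0,0,0,0,0,0,0,0,0,0,0,0,0,0,0,0,0,0,0]

```text
time: 6.48
tool_pos: [0.3714, 0.2859, 0.0055]
tcp_rot: [0.0, 0.998, 0.061, 0.0]
contact_force: [-0.3, -0.6, 2.2]
grip_width: 0.0297
gripper_force: 30.0
```

```bash
python3 - <<'E'
from h import *
s=bot.state(); p=s['tool_pos']; q=s['tcp_rot']; print(p,s['grip_width'],s['gripper_force'],s['contact_force'])
h=2*np.arctan2(q[2],q[1]); print('heading',np.degrees(h))
fx=measfix(load('top0')); yaw=fx['yaw']; F=np.array([fx['x'],fx['yc']])
# standoff: grip such that tip 30 mm before front edge
tgt=F-.150*np.array([np.cos(yaw),np.sin(yaw)])
d=tgt-p[:2]; print('world d',d,'turn units',-np.degrees(yaw-h)/6)
for hh in (h,yaw):
  c,n=np.cos(hh),np.sin(hh); print('tx,ty',(d@[c,n])/.025,(d@[n,-c])/.025)
E
```

```text
[0.37140381 0.28589117 0.00551437] 0.029746504878832212 29.966227412223816 [-0.25797072 -0.57563254  2.15714947]
heading 6.9577973355866645
world d [ 0.09172907 -0.22361146] turn units 1.14252223967539
tx,ty 2.558625828193606 9.323064046250705
tx,ty 3.6531298725866144 8.951018460108733
```

Call:
servo_tool:
  commands: [0,0,0.3,0,0.4,0,0,0.45,0,0.4,0,0,0.45,0,0.34,0,0.4,0.75,0,0,0,0.4,0.75,0,0]

```text
time: 7.1
tool_pos: [0.3934, 0.2175, 0.0055]
tcp_rot: [-0.0, 1.0, 0.0, -0.0]
contact_force: [-0.5, 1.3, 1.6]
grip_width: 0.0298
gripper_force: 30.0
```

Call:
servo_tool:
  commands: [0,0.4,0.9,0,0,0,0.4,0.9,0,0,0,0.4,0.9,0,0,0,0.4,0.9,0,0,0,0.4,0.9,0,0]

```text
time: 7.72
tool_pos: [0.4434, 0.105, 0.0055]
tcp_rot: [-0.0, 1.0, -0.0, -0.0]
contact_force: [-1.7, 2.8, 1.4]
grip_width: 0.0299
gripper_force: 30.0
```

Call:
servo_tool:
  commands: [0,0.4,0.8,0,0,0,0.3,0.5,0,0,0,0.2,0.3,0,0,0,0,0,0,0]

```text
time: 8.22
tool_pos: [0.467, 0.0652, 0.0055]
tcp_rot: [0.001, 1.0, 0.001, 0.0]
contact_force: [0.1, -1.7, 2.6]
grip_width: 0.03
gripper_force: 30.0
```

```bash
python3 - <<'E'
from h import *
c=snap('top','top1'); snap('scene','scene1'); s=bot.state(); p=s['tool_pos']; q=s['tcp_rot']; print(p,s['grip_width'],s['contact_force'],s['time'])
h=2*np.arctan2(q[2],q[1]); print('heading',np.degrees(h), measfix(c))
H=np.zeros((600,800,3),np.uint8)
a=cv2.resize(c['frame'][120:270,190:290,::-1],(400,600),interpolation=cv2.INTER_CUBIC)
b=cv2.resize(load('scene1')['frame'][130:270,210:350,::-1],(400,400),interpolation=cv2.INTER_CUBIC)
H[:,:400]=a;H[:400,400:]=b; cv2.imwrite('pics/crop1.png',cv2.convertScaleAbs(H,alpha=1.5))
E
```

```text
[0.46698309 0.06580332 0.00552857] 0.030108310174046977 [-0.14902488 -0.69989584  1.76460807] 8.325Traceback (most recent call last):
  File "<stdin>", line 3, in <module>
  File "h.py", line 23, in measfix
    P=cast(c,e,.008); p=np.polyfit(P[:,1],P[:,0],1); r=P[:,0]-np.polyval(p,P[:,1]); k=abs(r)<.0015; p=np.polyfit(P[k,1],P[k,0],1)
                                                                                                      ~~~~~~~~~~^^^^^^^^^^^^^^^^^
    raise TypeError("expected non-empty vector for x")
TypeError: expected non-empty vector for x
```

```bash
cat >> h.py <<'E'
def crops(t,sc,fn,bt=(190,120,290,270),bs=(210,130,350,270)):
    H=np.zeros((600,800,3),np.uint8); r=lambda c,b,s: cv2.resize(c['frame'][b[1]:b[3],b[0]:b[2],::-1],s,interpolation=cv2.INTER_CUBIC)
    H[:,:400]=r(t,bt,(400,600)); H[:400,400:]=r(sc,bs,(400,400)); cv2.imwrite('pics/'+fn+'.png',cv2.convertScaleAbs(H,alpha=1.5))
E
python3 - <<'E'
from h import *
crops(load('top1'),load('scene1'),'crop1')
E
```

```text
(no output)
```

View pics/crop1.png

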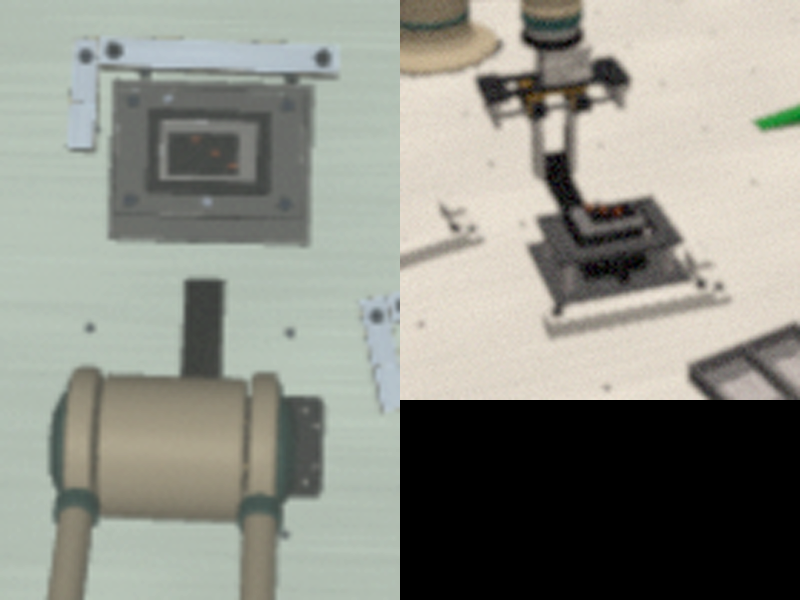

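The picture shows the wedge held, its thin end at crop pixel (205,280), pointing at the front edge (crop row about 240) and roughly centred.

```bash
cat >> h.py <<'E'
def measfix(c,ex=(230,252),zf=.008):
    g=c['frame'].max(2).astype(float)
    e=np.array([(u,174+cross(g[174:190,u],100)) for u in range(219,266) if not ex[0]<=u<=ex[1]]); e=e[np.isfinite(e[:,1])]
    P=cast(c,e,zf); p=np.polyfit(P[:,1],P[:,0],1); r=abs(P[:,0]-np.polyval(p,P[:,1])); k=r<=np.median(r)*2.5; p=np.polyfit(P[k,1],P[k,0],1)
    v0=int(np.median(e[:,1])); L=[];R=[]
    for v in range(v0-4,v0-1):
        L.append((205+cross(g[v,205:225],100),v)); R.append((258+cross(g[v,258:285],100,False),v))
    L=cast(c,L,.010+zf)[:,1].mean();R=cast(c,R,.010+zf)[:,1].mean(); yc=(L+R)/2
    return dict(yaw=float(-np.arctan(p[0])),yc=yc,x=np.polyval(p,yc),width=L-R,n=k.sum())
E
python3 - <<'E'
from h import *
for n in ('top0','top1'): print(measfix(load(n)))
c=load('top1'); g=c['frame'].max(2).astype(float)
T=cast(c,[(u,185+cross(g[185:200,u],85)) for u in range(238,245)],.003); print('tip',np.median(T[:,0]),T[:,0].round(4))
L=[];R=[]
for v in range(194,213): L.append((225+cross(g[v,225:260],85),v)); R.append((225+cross(g[v,225:260],85,False),v))
L=cast(c,L,.007);R=cast(c,R,.0035); 
print(L[:,1].mean(),R[:,1].mean(),((L+R)/2)[:,1].mean(),np.polyfit(R[:,0],R[:,1],1)[0],np.polyfit(L[:,0],L[:,1],1)[0])
s=bot.state();q=s['tcp_rot'];print(s['tool_pos'],np.degrees(2*np.arctan2(q[2],q[1])))
E
```

```text
{'yaw': 0.0002354556011493783, 'yc': np.float64(0.06254848052388955), 'x': np.float64(0.6134162385224949), 'width': np.float64(0.15001442528959483), 'n': np.int64(18)}
{'yaw': 0.0003668787632476349, 'yc': np.float64(0.06264549744187459), 'x': np.float64(0.6137392777556462), 'width': np.float64(0.14942880316277912), 'n': np.int64(22)}
tip 0.5866024805927471 [0.5864 0.5864 0.5866 0.5866 0.5867 0.5868 0.5866]
0.08013320749986613 0.05055837476911338 0.06534579113448975 0.00038508779909715297 -0.021705607871674276
[0.46698309 0.06580332 0.00552857] 0.13453559889370753
```

Call:
servo_tool:
  commands: [0,0.1,0.06,0,0,0,0.3,0.06,0,0,0,0.5,0,0,0,0,0.5,0,0,0,0,0.3,0,0,0]

```text
time: 8.95
tool_pos: [0.5053, 0.064, 0.0054]
tcp_rot: [-0.0, 1.0, 0.001, -0.004]
contact_force: [-9.1, -0.1, 14.2]
grip_width: 0.0298
gripper_force: 30.0
```

Call:
servo_tool:
  commands: [0,0.1,0,0,0,0,0.08,0,0,0,0,0.04,0,0,0,0,0.04,0,0,0]

```text
time: 9.45
tool_pos: [0.5113, 0.0641, 0.0054]
tcp_rot: [-0.0, 1.0, 0.001, -0.004]
contact_force: [-6.7, 0.1, 10.3]
grip_width: 0.0298
gripper_force: 30.0
```

Call:
servo_tool:
  commands: [0,0.06,0,0,0,0,0.06,0,0,0,0,0.06,0,0,0]

```text
time: 9.82
tool_pos: [0.5159, 0.0641, 0.0054]
tcp_rot: [-0.0, 1.0, 0.001, -0.004]
contact_force: [-6.4, 0.3, 10.4]
grip_width: 0.0298
gripper_force: 30.0
```

Call:
servo_tool:
  commands: [0,0.06,0,0,0,0,0.06,0,0,0,0,0.06,0,0,0]

```text
time: 10.2
tool_pos: [0.5191, 0.0641, 0.0054]
tcp_rot: [-0.0, 1.0, 0.001, -0.005]
contact_force: [-10.6, 0.2, 13.4]
grip_width: 0.0299
gripper_force: 30.0
```

```bash
python3 - <<'E'
from h import *
c=snap('top','top2'); snap('scene','scene2'); s=bot.state(); print(s['tool_pos'],s['contact_force'],measfix(c),measfix(c,zf=.0085))
crops(c,load('scene2'),'crop2')
E
```

```text
[0.51909089 0.06411646 0.00543244] [-9.47382776 -0.61972142 11.68262561] {'yaw': 0.0005614501707940101, 'yc': np.float64(0.06259070188048416), 'x': np.float64(0.6137341103582379), 'width': np.float64(0.14949153292378098), 'n': np.int64(22)} {'yaw': 0.0005614501707960392, 'yc': np.float64(0.06257449576213366), 'x': np.float64(0.6136877557001849), 'width': np.float64(0.14943967350596762), 'n': np.int64(22)}
```

View pics/crop2.png

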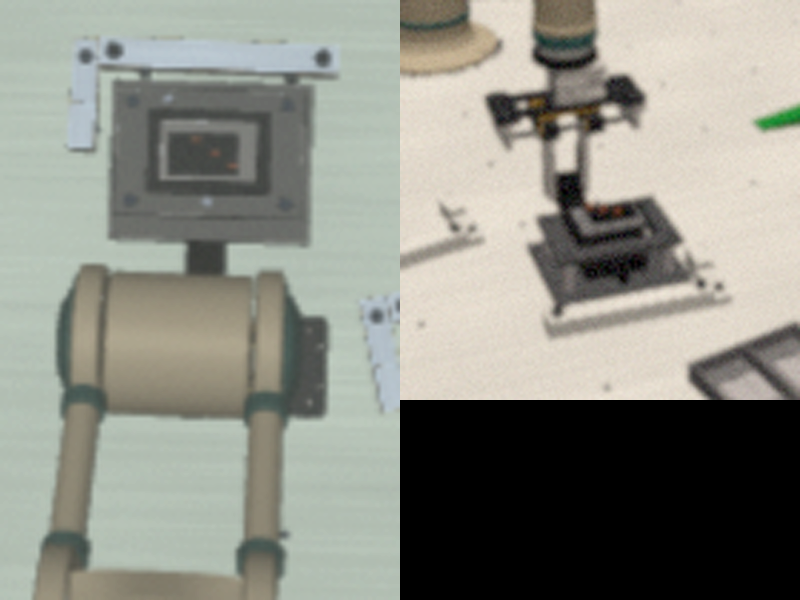

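The picture shows the thin end under the front edge (crop 205,243) between the feet, and the fixture has not moved yet. I will push on slowly.

Call:
servo_tool:
  commands: [0,0.06,0,0,0,0,0.06,0,0,0,0,0.06,0,0,0,0,0.06,0,0,0]

```text
time: 10.8
tool_pos: [0.5201, 0.0642, 0.0051]
tcp_rot: [-0.0, 1.0, 0.002, -0.01]
contact_force: [-16.7, -0.7, 19.3]
grip_width: 0.0298
gripper_force: 30.0
```

```bash
python3 - <<'E'
from h import *
c=snap('top','top3'); s=bot.state(); print(s['tool_pos'],s['contact_force'],measfix(c),measfix(c,zf=.009)['x'])
E
```

```text
[0.52012148 0.06417386 0.00511133] [-16.3057243   -0.84299536  18.92680837] {'yaw': -9.9681081242145e-05, 'yc': np.float64(0.06260803987340584), 'x': np.float64(0.6137787440072054), 'width': np.float64(0.1494361186771853), 'n': np.int64(18)} 0.6136860037895082
```

Call:
servo_tool:
  commands: [0,0,0,-0.04,0,0,0,0,0,0]

```text
time: 11.1
tool_pos: [0.5242, 0.0642, 0.0051]
tcp_rot: [-0.0, 1.0, 0.001, -0.006]
contact_force: [-6.8, -0.0, 5.1]
grip_width: 0.0296
gripper_force: 30.0
```

Call:
servo_tool:
  commands: [0,0,0,-0.04,0,0,0,0,0,0]

```text
time: 11.35
tool_pos: [0.5272, 0.0639, 0.0059]
tcp_rot: [-0.0, 1.0, 0.001, -0.003]
contact_force: [-4.6, 0.1, -4.3]
grip_width: 0.03
gripper_force: 30.0
```

Call:
servo_tool:
  commands: [0,0,0,0.02,0,0,0,0,0,0]

```text
time: 11.6
tool_pos: [0.5297, 0.0635, 0.0064]
tcp_rot: [-0.0, 1.0, 0.001, -0.001]
contact_force: [-4.1, 0.2, -5.1]
grip_width: 0.0297
gripper_force: 30.0
```

```bash
python3 - <<'E'
from h import *
c=snap('top','top4'); s=bot.state(); print(s['tool_pos'],s['contact_force'],s['tcp_rot'],measfix(c),measfix(c,zf=.0095)['x'])
E
```

```text
[0.52999658 0.06348564 0.00659385] [-4.35640405 -0.0536582  -4.403995  ] [-5.11168574e-05  9.99999371e-01  9.28036972e-04 -6.27533208e-04] {'yaw': -0.010109358284504192, 'yc': np.float64(0.06316334078011433), 'x': np.float64(0.615230229834427), 'width': np.float64(0.15080230160254807), 'n': np.int64(24)} 0.6150896159367069
```

Call:
servo_tool:
  commands: [0,0,0,0.02,0,0,0,0,0.02,0,0,0,0,0,0,0,0,0,0,0]

```text
time: 12.15
tool_pos: [0.5304, 0.0633, 0.0062]
tcp_rot: [0.0, 1.0, 0.001, -0.0]
contact_force: [-5.9, 1.0, -2.8]
grip_width: 0.0299
gripper_force: 30.0
```

```bash
python3 - <<'E'
from h import *
c=snap('top','top5'); s=bot.state(); print(s['tool_pos'],s['contact_force'],s['tcp_rot'],measfix(c),measfix(c,zf=.0095)['x'])
crops(c,c,'crop5',bs=(205,125,275,195))
E
```

```text
[0.53035892 0.06336819 0.00623052] [-5.19178716  0.36392587 -2.72311535] [ 3.08357922e-07  9.99999597e-01  8.98036201e-04 -1.81402309e-05] {'yaw': -0.011078146028454281, 'yc': np.float64(0.06342679856318371), 'x': np.float64(0.6153144614560561), 'width': np.float64(0.15069614568733428), 'n': np.int64(23)} 0.6151737601516539
```

View pics/crop5.png

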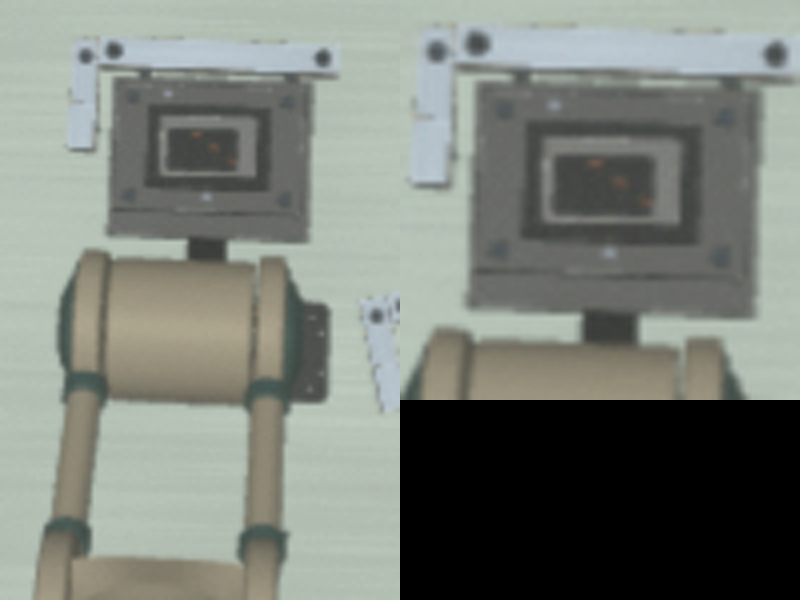

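The picture shows the fixture up close to both buttons and the ramp centred under its front edge (right crop 610,315). I will compare its yaw with the bar's.

```bash
python3 - <<'E'
from h import *
for n in ('top1','top5'):
    c=load(n); g=c['frame'].max(2).astype(float)
    e=[]
    for u in range(224,268):
        p=g[124:137,u]; gr=np.diff(p); i=np.argmax(gr[:8]); 
        # subpixel centroid of rise
        w=np.clip(gr[max(0,i-2):i+3],0,None); e.append((u,124+.5+(w*np.arange(max(0,i-2),max(0,i-2)+len(w))).sum()/w.sum()))
    P=cast(c,e,.022); p=np.polyfit(P[:,1],P[:,0],1); r=abs(P[:,0]-np.polyval(p,P[:,1])); k=r<.0015; p=np.polyfit(P[k,1],P[k,0],1)
    print('bar yaw',-p[0],'rear x at yc',np.polyval(p,.063),k.sum())
    # bar front lower edge (fall) and plate rear top edge (fall to dark) per column
    f=[];q=[]
    for u in list(range(229,233))+list(range(240,258)):
        p=g[130:146,u]; f.append((u,130+cross(p,112)))
    P=cast(c,f,.0); p=np.polyfit(P[:,1],P[:,0],1); print('front fall',-p[0],np.polyval(p,.063))
print(g[128:146,245],g[128:146,228],g[128:146,261])
E
```

```text
bar yaw 0.011101303352241916 rear x at yc 0.762575073786691 37
front fall 0.06720423692942458 0.7485514973000166
bar yaw 0.009803516633520066 rear x at yc 0.7623914335965262 40
front fall 0.0672785248166985 0.7485270053258107
[127. 126. 129. 135. 137. 139. 139. 137. 130.  92.  83.  94.  73.  63.
  68.  70.  69.  69.] [127. 112. 131. 136. 137. 140. 137. 137. 132.  85. 114.  88.  71.  72.
  70.  70.  71.  69.] [127. 125. 114. 135. 135. 134. 134. 134. 133. 130.  70.  69.  72.  71.
  71.  70.  62.  62.]
```

Call:
servo_tool:
  commands: [0,0,0,0.02,0,0,0,0,0.01,0,0,0,0,0,0,0,0,0,0,0]

```text
time: 12.7
tool_pos: [0.5303, 0.0633, 0.0058]
tcp_rot: [0.0, 1.0, 0.001, 0.0]
contact_force: [-6.0, -0.4, -0.5]
grip_width: 0.0296
gripper_force: 30.0
```

```bash
cat >> h.py <<'E'
def bar(c):
    f=c['frame'].astype(float); d=f[:,:,2]-f[:,:,1]; out=[]
    d=cv2.GaussianBlur(d,(3,3),0); hi=np.median(d[132:135,235:260]); lo=np.median(d[120:126,225:270]); th=(hi+lo)/2
    for z,first in((.022,True),(.011,False)):
        e=np.array([(u,122+cross(d[122:142,u],th,first)) for u in range(224,266)]); e=e[np.isfinite(e[:,1])]
        P=cast(c,e,z); y=P[:,1];x=P[:,0]; p=np.polyfit(y,x,1)
        for _ in range(3): r=abs(x-np.polyval(p,y)); k=r<max(.0008,np.median(r)*2); p=np.polyfit(y[k],x[k],1)
        out.append((round(-p[0],4),round(np.polyval(p,.063),4),int(k.sum())))
    return hi,lo,out
E
python3 - <<'E'
from h import *
for n in ('top0','top1','top5'): print(bar(load(n)))
c=snap('top','top6'); s=bot.state(); print(s['tool_pos'],s['contact_force'],s['tcp_rot'],measfix(c),measfix(c,zf=.0095)['x'])
E
```

```text
(np.float64(5.4375), np.float64(-7.3125), [(np.float64(-0.0061), np.float64(0.7635), 38), (np.float64(-0.0109), np.float64(0.7432), 40)])
(np.float64(5.5625), np.float64(-7.4375), [(np.float64(-0.009), np.float64(0.7634), 42), (np.float64(-0.0089), np.float64(0.7431), 40)])
(np.float64(5.5625), np.float64(-7.5), [(np.float64(-0.0073), np.float64(0.7634), 42), (np.float64(-0.0082), np.float64(0.7431), 37)])
[0.5302943  0.06333715 0.00585916] [-6.7774751   0.38815929 -0.69578091] [2.32329143e-05 9.99999588e-01 9.04181855e-04 7.38323273e-05] {'yaw': -0.011616252088617383, 'yc': np.float64(0.06314525637828428), 'x': np.float64(0.6152960518206513), 'width': np.float64(0.15073583834254733), 'n': np.int64(24)} 0.6151553693833826
```

Call:
servo_tool:
  commands: [0,0.06,0,0.01,0,0,0.06,0,0,0,0,0.04,0,0,0,0,0,0,0,0,0,0,0,0,0]

```text
time: 13.38
tool_pos: [0.5341, 0.0633, 0.0057]
tcp_rot: [0.0, 1.0, 0.001, -0.0]
contact_force: [-8.3, 0.3, 1.0]
grip_width: 0.03
gripper_force: 30.0
```

Call:
servo_tool:
  commands: [0,0.06,0,0,0,0,0.06,0,0.01,0,0,0,0,0,0,0,0,0,0,0]

```text
time: 13.88
tool_pos: [0.5366, 0.0632, 0.0055]
tcp_rot: [0.0, 1.0, 0.001, -0.001]
contact_force: [-9.1, 0.8, 2.7]
grip_width: 0.03
gripper_force: 30.0
```

```bash
python3 - <<'E'
from h import *
c=snap('top','top7'); sc=snap('scene','scene7'); s=bot.state(); print(s['tool_pos'],s['contact_force'],s['tcp_rot'],measfix(c,zf=.011))
F=measfix(c,zf=.011)['x']; e=s['tool_pos'][0]+.1198-F; h=3+.2*e*1000; print('engage',e,'edge h',h,'foot',(h-8)*101/115)
crops(c,sc,'crop7',bs=(245,185,335,275))
E
```

```text
[0.53659622 0.06321569 0.00549236] [-9.72526264  0.05294726  2.10155417] [ 1.40858595e-04  9.99999472e-01  8.87860852e-04 -4.98721767e-04] {'yaw': -0.0320736754706906, 'yc': np.float64(0.06386140424121506), 'x': np.float64(0.614863947086101), 'width': np.float64(0.150753099241071), 'n': np.int64(12)}
engage 0.04153227290244366 edge h 11.306454580488731 foot 2.9039296750379293
```

View pics/crop7.png

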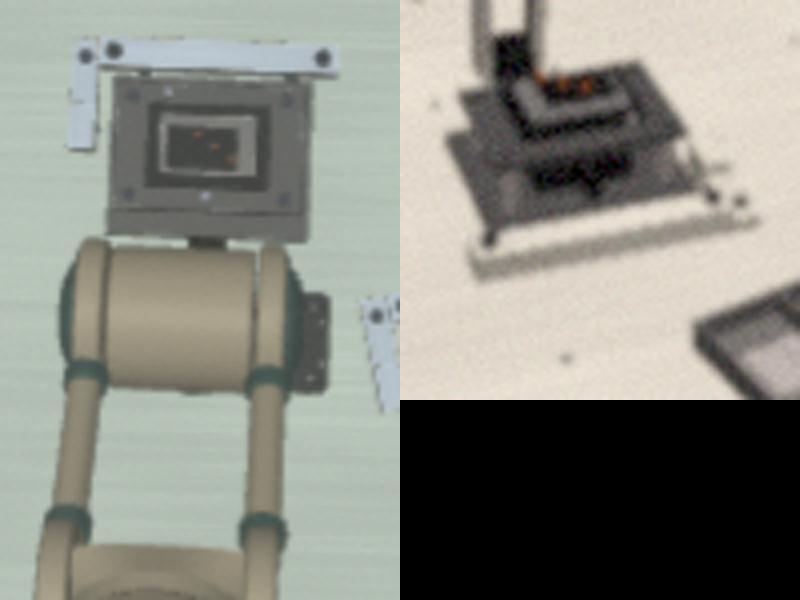

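The picture shows the fixture against both buttons, front edge raised on the ramp, wedge still in the fingers. I will wait a moment for the arm to settle and recheck.

Call:
servo_tool:
  commands: [0,0,0,0,0,0,0,0,0,0,0,0,0,0,0,0,0,0,0,0,0,0,0,0,0]

```text
time: 14.6
tool_pos: [0.5366, 0.0632, 0.0055]
tcp_rot: [0.0, 1.0, 0.001, -0.0]
contact_force: [-8.0, -0.1, 2.8]
grip_width: 0.0296
gripper_force: 30.0
```

```bash
python3 - <<'E'
from h import *
c=snap('top','top8'); sc=snap('scene','scene8'); s=bot.state(); print(s['tool_pos'],s['contact_force'],s['tcp_rot'],s['gripper_force'])
# front edge by max gradient in short window, columns left/right of the arm and wedge
def fe(c,zf):
    g=c['frame'].max(2).astype(float); e=[]
    for u in range(218,266):
        if 234<=u<=248: continue
        p=g[174:186,u]; x=cross(p,98); 
        if np.isfinite(x) and p[min(11,int(x)+1):int(x)+3].max()>105: e.append((u,174+x))
    e=np.array(e); P=cast(c,e,zf); x,y=P[:,0],P[:,1]; p=np.polyfit(y,x,1)
    for _ in range(4): r=abs(x-np.polyval(p,y)); k=r<max(.0007,np.median(r)*2); p=np.polyfit(y[k],x[k],1)
    return -p[0],np.polyval(p,.0632),k.sum()
for n,z in(('top1',.008),('top5',.0095),('top6',.0095),('top7',.0112),('top8',.0112)): print(n,fe(load(n),z))
# fixture motion from features on the upper part, both views: top5->top8
for nm,a,b,box in(('top','top6','top8',(220,142,266,172)),('scene','scene2','scene8',(262,196,308,228))):
    A=load(a)['frame'];B=load(b)['frame']; x0,y0,x1,y1=box
    d,r=cv2.phaseCorrelate(*[cv2.cvtColor(i[y0:y1,x0:x1],cv2.COLOR_RGB2GRAY).astype(np.float64) for i in(A,B)],cv2.createHanningWindow((x1-x0,y1-y0),cv2.CV_64F)); print(nm,np.round(d,2),round(r,2))
# predicted shift of the upper plate front (z=.06) for a 3.0mm foot lift about the rear feet after sliding
def tilt(P,a,piv): 
    v=P-piv; return piv+np.array([v[0]*np.cos(a)+v[2]*np.sin(a),v[1],-v[0]*np.sin(a)+v[2]*np.cos(a)])
F=np.array([.6152,.0632,.008]); piv=F+[.115,0,-.008]; Q=F+[.045,0,.06]
for lift in(1.74,3.,): 
    q=tilt(Q,lift/101,piv); print(lift,[np.round(proj(load(n),[q])-proj(load(n),[Q-(np.array([.0016,0,0]) if n=='scene8' else 0)]),2).tolist() for n in('top8','scene8')])
E
```

```text
[0.53659303 0.06324287 0.00548726] [-8.03342863  0.70874111  2.11012764] [ 1.26443580e-04  9.99999452e-01  9.04198845e-04 -5.13139462e-04] 30.000007152557373
top1 (np.float64(-0.00013537534607018536), np.float64(0.6139602485034346), np.int64(27))
top5 (np.float64(-0.008996019176666417), np.float64(0.6154354677903933), np.int64(33))
top6 (np.float64(-0.009867448367456025), np.float64(0.6153793952789264), np.int64(33))
top7 (np.float64(-0.016037369786204635), np.float64(0.6158071502565641), np.int64(22))
top8 (np.float64(-0.017261082385645218), np.float64(0.6157471617590696), np.int64(19))
top [-0.04 -0.1 ] 0.95
scene [0.5  0.36] 1.16
1.74 [[[0.0, -0.46]], [[0.3, 0.13]]]
3.0 [[[0.0, -0.8]], [[0.4, 0.04]]]
```

```bash
python3 - <<'E'
from h import *
G=lambda n: cv2.cvtColor(load(n)['frame'],cv2.COLOR_RGB2GRAY).astype(np.float32)
def ecc(a,b,box):
    x0,y0,x1,y1=box; W=np.eye(2,3,dtype=np.float32)
    m=np.full((y1-y0,x1-x0),255,np.uint8)
    r,W=cv2.findTransformECC(G(a)[y0:y1,x0:x1],G(b)[y0:y1,x0:x1],W,cv2.MOTION_EUCLIDEAN,(3,200,1e-7),m,3)
    ctr=np.array([(x1-x0)/2,(y1-y0)/2,1]); return np.round(W@ctr-ctr[:2],2),round(float(W[1,0]),4),round(r,3)
top=(222,146,262,171)   # nest and upper plate inside
for a,b in(('top1','top2'),('top2','top3'),('top2','top5'),('top2','top6'),('top2','top8'),('top6','top8')): print(a,b,ecc(a,b,top))
sc=(272,200,300,216)
for a,b in(('scene1','scene2'),('scene2','scene7'),('scene2','scene8')): print(a,b,ecc(a,b,sc))
F=np.array([.6138,.0632,.008]); Q=F+[.055,0,.075]
for sl in(0,.0015,.002):
  for lift in(0,2,3.):
    a=lift/101e0; piv=F+[.115+sl,0,-.008]; v=Q+[sl,0,0]-piv; q=piv+np.array([v[0]*np.cos(a)+v[2]*np.sin(a),0,-v[0]*np.sin(a)+v[2]*np.cos(a)])
    print(sl,lift,[np.round(proj(load(n),[q])-proj(load(n),[Q]),2).tolist() for n in('top8','scene8')])
E
```

```text
top1 top2 (array([-0.01,  0.  ]), 0.0003, 0.999)
top2 top3 (array([-0., -0.]), -0.0008, 0.999)
top2 top5 (array([-0.05, -1.09]), -0.0015, 0.973)
top2 top6 (array([-0.05, -1.07]), -0.0019, 0.977)
top2 top8 (array([-0.13, -1.43]), 0.0127, 0.889)
top6 top8 (array([-0.08, -0.36]), 0.0151, 0.934)
scene1 scene2 (array([0.12, 0.02]), 0.0057, 0.989)
scene2 scene7 (array([0.72, 0.32]), 0.0004, 0.968)
scene2 scene8 (array([0.76, 0.33]), -0.0023, 0.968)
0 0 [[[0.0, 0.0]], [[0.0, 0.0]]]
0 2 [[[0.01, -0.63]], [[0.19, -0.05]]]
0 3.0 [[[0.01, -0.95]], [[0.28, -0.07]]]
0.0015 0 [[[0.02, -0.52]], [[0.17, 0.25]]]
0.0015 2 [[[0.02, -1.16]], [[0.35, 0.2]]]
0.0015 3.0 [[[0.02, -1.48]], [[0.45, 0.18]]]
0.002 0 [[[0.02, -0.7]], [[0.22, 0.33]]]
0.002 2 [[[0.03, -1.33]], [[0.41, 0.28]]]
0.002 3.0 [[[0.03, -1.65]], [[0.5, 0.26]]]
```

Call:
servo_tool:
  commands: [0,0.03,0,0,0,0,0,0,0,0,0,0,0,0,0,0,0,0,0,0]

```text
time: 15.2
tool_pos: [0.537, 0.0632, 0.0054]
tcp_rot: [0.0, 1.0, 0.001, -0.001]
contact_force: [-9.0, 0.3, 2.3]
grip_width: 0.0296
gripper_force: 30.0
```

```bash
python3 - <<'E'
from h import *
s=bot.state(); print(s['time'],s['tool_pos'],s['contact_force'],s['gripper_force'])
c=snap('top','top9'); 
G=lambda n: cv2.cvtColor(load(n)['frame'],cv2.COLOR_RGB2GRAY).astype(np.float32)
for box in ((222,146,262,171),(216,141,268,175)):
  x0,y0,x1,y1=box
  for b in('top6','top9'):
    r,W=cv2.findTransformECC(G('top2')[y0:y1,x0:x1],G(b)[y0:y1,x0:x1],np.eye(2,3,dtype=np.float32),cv2.MOTION_EUCLIDEAN,(3,200,1e-7),None,3)
    ctr=np.array([(x1-x0)/2,(y1-y0)/2,1]); print(b,np.round(W@ctr-ctr[:2],2),W[1,0],r)
E
```

```text
15.2 [0.53700999 0.06322069 0.00544116] [-9.00266583  0.27384103  2.33165963] 30.00027358531952
top6 [-0.05 -1.07] -0.001865767 0.9768447282047482
top9 [-0.14 -1.41] 0.014233642 0.8927089903467958
top6 [-0.02 -1.06] 1.8493223e-05 0.990119280721576
top9 [-0.09 -1.42] 0.010929248 0.9287842693109094
```

```bash
python3 -c "
from plant import bot
print(bot.hand_in())"
```

```text
the job is handed in; nothing more can be done
None
```

The wedge is flat under the fixture's front edge and still held by its block. From its position I work out about 2.9 mm of clearance under the front feet (not seen directly), and the camera shows the fixture lined up with the stop bar, so it should be against both stops. The job was handed in just after 15 s.

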